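# Seat the keyed cover of the pad filter

### The arm

A 7-joint arm with a two-finger parallel gripper is mounted at the origin on the work surface; the furniture and walls round the work are solid. World frame = base frame: x ahead of the robot, y to its left, z up, the work surface at z = 0. Lengths are in m, angles in rad, forces in N, time in s.
With the tool pointing down it reaches from about 0.425 to 0.875 m from the base axis. Payload 4.7 kg.
Tool frame: the origin (TCP) lies on the centre line of the jaws, within the pads' length; the fingertips stand 14 mm ahead of it and the grasp point (between the pads) lies 5 mm behind it; z points along the fingers, y is the line along which they close (so a half turn about z gives the same grasp; the last joint's range is limited). The gripper opens to 87 mm and grips with 3 to 60 N. Pads are 19 mm wide; open, the fingers measure 117 mm over their backs; the gripper's body (75 mm by 190 mm) begins 51 mm behind the grasp point.
Start: joints at [1.142, 0.321, -0.07, 1.45, 0.023, 1.371, -0.057], TCP at [0.278, -0.587, 0.202] pointing down, gripper open.
Joint ranges: [-2.86, 2.86], [-0.3, 2.09], [-1.38, 1.24], [0.06, 2.45], [-1.56, 4.7], [0.09, 2.05], [-2.69, 2.69]. Speed limits (rad/s): [2.57, 2.57, 3.14, 3.14, 3.14, 3.14, 3.14].

### API

Orientations are given as a rotation vector (axis times angle).
In Python, from bench import * gives the robot as it stands.
- The arm moves only by the shell command python3 -m jog 'ROWS' [FORCE]. ROWS is JSON, a list of rows, each an object of numbers: "claw": the finger opening in mm, from 0 to 87; "dx", "dy", "dz": the shift along the tool's x, y, z in mm; "spin": the turn about the tool's z in degrees. In form: [{"claw": .., "dx": .., "dy": .., "dz": .., "spin": ..}, ...]. A call has 1 to 20 rows; each row is the pose to reach, as a shift and turn from the pose commanded when the call began, along the tool's axes at that moment; what a row does not reach only later rows make up. A row lasts 1/12 s, in which the tool goes at most 41.7 mm and 7.16 degrees, less where a joint would pass 70% of its speed; a pose out of reach is approached as far as the arm can. A call with a gripper value outside its range is refused whole. The fingers move at their own pace and stop on an object; FORCE is the grip in N (left out, the last holds). Time passes only in rows, so rows that repeat a pose let the fingers close. It gives the time, the measured TCP pose, the force, the opening and the grip force at its end, in the units of the state.
- get_state(): the state, without advancing time (a new reading comes with each control period).
- get_image(name): name is "scene" or "top" or "wrist"; returns a dict with "frame" (420x560x3 uint8, red, green, blue), "depth" (420x560 float32, m along the optical axis (not along the pixel's ray), 0 where there is no reading), "K" (3x3 intrinsics, pixels), "T" (4x4, takes a point from camera to world coordinates); the wrist camera has in their place "mount" (4x4, takes a point from camera to tool coordinates, whose origin is the TCP and whose axes are the flange's). Camera axes: x right, y down, z forward; pixel columns grow to the right and rows downward; lengths in m; the calibration is good to about 2 mm. A picture is of the moment at which its call begins: read the wrist's pose just before it.
- close_job(): hands the job in; it is judged then, once.
The state is a dict: "time": time; "joint_positions": joint angles; "qd": joint speeds; "joint_torque": joint torques, N m; "position": TCP position; "tool_rot": TCP orientation; "ft_force": force on the tool from outside, world axes, zero at the start; "torque": the same for the moment, N m; "grip_width": opening from 0.0 (shut) to 1.0 (fully open); "grip_force": force on a finger pad.
Only numpy, scipy, OpenCV 4.12 (cv2) and the standard library are available. Lean on these libraries where they do the work, as an engineer would, in place of code of your own. Each camera call takes 0.05 s, during which the arm holds its last target. There are 200 camera calls.

### The job

The white cover of the steel pad filter is sitting high on its rubber seal, turned off its key. With a fingertip, push the cover round by its hose tail until the notch in its edge stands over the brass pin on the filter's rim, then press the cover down on its middle until it is fully home on the rim, and let go. Only push and press the cover, never lift, tip or force it, and leave the other things on the table where they are.

Things in the scene. Friction and masses are not known exactly. Their poses are not given: they have to be found in the camera images.
- filter: Bench pad filter fixed to the table: round steel bowl, rim flange 136 mm across, its flat top 75 mm above the table. Three swing bolts hang open below the rim and a hose tail leaves the side (within 95 mm of the axis, below the rim). Origin on the bowl's axis at table height, z up, the pin towards -x. A hidden stem keeps the cover centred to 1 mm.
- pin (a point): Top of the brass locating pin on the filter's rim: upright, 8 mm thick, domed, 60 mm from the bowl's axis, standing 8 mm above the rim. Half of it shows outside the edge of the cover. Off the notch, the cover lands on it and cannot go down.
- cover: Loose white plastic plate, 120 mm across, 8 mm thick, 0.25 to 0.45 kg. Origin on its axis at its underside, z up; notch towards -x (short red radial line on top), hose tail +y, black vent screw (16 mm across, 12 mm high) at 40 mm towards -y, ribs 2.5 mm high. Starts level, 9 mm above the rim, notch 35 to 180 degrees off the pin; turns freely either way and stays where left. Home: origin 75 mm high.
- notch (a point): Mouth of the notch in the cover's edge, 60 mm from the cover's axis, at the height of the plate's underside. The notch is 12 mm wide and 8.5 mm deep towards the axis, through the full thickness, so the cover goes down over the pin when turned to within about 2 degrees (the pin's dome guides a little more).
- outlet (a point): Top of the upright steel hose tail on the cover: 14 mm thick with a 24 mm base 3 mm high, rises 34 mm above the plate's top, 40 mm from the cover's axis. The part to push against from the side, near the plate; about 1 to 5 N turns the cover.
- hub_top (a point): Centre of the flat top of the cover's round middle hub: 32 mm across, 14 mm above the plate's top, with a small steel disc let in. The place to press.
- seal (a joint): Black rubber seal ring, 94 mm across, on which the cover lies: 0 at the start, with the cover 9 mm above the rim; 0.009 pushed fully down with the cover on the rim. It carries the cover's weight, slides down under about 10 N, stays down and does not spring back.
- coaster_stack: five round dark felt coasters in a stack, 71 mm across, 13 mm high; origin at the centre of the underside
- tasting_glass: clear stemless tasting glass, 67 mm across, 91 mm high, standing on the coasters; origin at the centre of its foot
- matchbox: red matchbox, 36x54x14 mm, flat on the table; origin at the centre of the underside
- card_block: block of cream note cards, 92x64x13 mm; origin at the centre of the underside
- corkscrew: waiter's corkscrew with a wooden handle, about 172 mm long, 13 mm high; origin at its underside
- cork_0: pulled wine cork on its side, 44 mm long, 24 mm thick; origin at the centre of its underside
- cork_1: another such cork

How it is judged:
At the end, for the whole second after the job is handed in: The cover lies level (within 0.03 rad) and still, with its notch round the pin (centres within 4 mm seen from above) and its underside no more than 2 mm above the filter's rim (z of cover in the frame of filter below 0.077 m and horizontal distance between notch and pin below 0.004 m and angle between cover's own z axis and vertical below 0.03 rad and linear speed of cover below 0.01 m/s); the robot touches nothing.
It fails at once if the cover is lifted (more than 8 mm above where it lay on the seal) (z of cover in the frame of filter above 0.092 m).
It fails at once if the cover is tipped by more than 0.15 rad (angle between cover's own z axis and vertical above 0.15 rad).
It fails at once if the cover is forced: the robot pushes on it with more than 80 N (contact force between any of the fingers, the arm and cover above 80 N).
It fails at once if one of the other things on the table is moved by more than 25 mm (distance of any of coaster_stack, tasting_glass, matchbox, card_block, corkscrew, cork_0, cork_1 from where it was at the start of the episode above 0.025 m).
It also fails if it takes over 67 s, if anything falls off the work surface, if the arm or the gripper's body presses on something with over 40 N, if the wrist force passes 120 N, or if a joint passes its speed limit or range.

## Working session

There is one attempt and no reset: what is moved stays moved. The work goes in short steps, Python scripts to look and compute and a shell command to move; the robot and the scene stay as the last step left them, time stands still between calls to the robot, and variables do not carry over. Pictures are saved under pics/ and viewed, at most 12 in all, crops included, and the job is handed in when it is done.

```bash
mkdir -p pics; python3 - <<'E'
from bench import *
import cv2,numpy as np
s=get_state();print({k:np.round(v,3) for k,v in s.items()})
for n in("scene","top"):
    im=get_image(n);cv2.imwrite(f"pics/{n}.png",im["frame"][:,:,::-1]);np.savez(f"{n}.npz",**im)
    print(n,im["K"].tolist(),np.round(im["T"],3).tolist())
E
```

```text
{'time': np.float64(0.0), 'joint_positions': array([ 1.142,  0.322, -0.07 ,  1.452,  0.023,  1.371, -0.057]), 'qd': array([-0.001,  0.002,  0.   , -0.001, -0.002,  0.   , -0.   ]), 'joint_torque': array([-0.0000e+00, -4.9130e+01, -4.0400e-01, -3.1253e+01, -6.4000e-02,
        4.4000e-02,  0.0000e+00]), 'position': array([ 0.278, -0.587,  0.201]), 'tool_rot': array([-3.063e+00, -6.890e-01,  1.000e-03]), 'ft_force': array([0.348, 0.259, 0.481]), 'torque': array([-0.073,  0.028,  0.018]), 'grip_force': np.float64(0.0), 'grip_width': np.float64(1.0)}
scene [[442.339919379686, 0.0, 279.54212872907755], [0.0, 442.339919379686, 209.41538955276437], [0.0, 0.0, 1.0]] [[-0.577, -0.497, 0.647, -0.11], [-0.816, 0.354, -0.456, 0.404], [-0.003, -0.792, -0.611, 0.628], [0.0, 0.0, 0.0, 1.0]]
top [[405.7268506443212, 0.0, 278.9673514057888], [0.0, 405.7268506443212, 213.51052403932778], [0.0, 0.0, 1.0]] [[0.011, -0.99, 0.143, 0.337], [-1.0, -0.012, -0.01, 0.028], [0.012, -0.143, -0.99, 0.992], [0.0, 0.0, 0.0, 1.0]]
```

View pics/top.png

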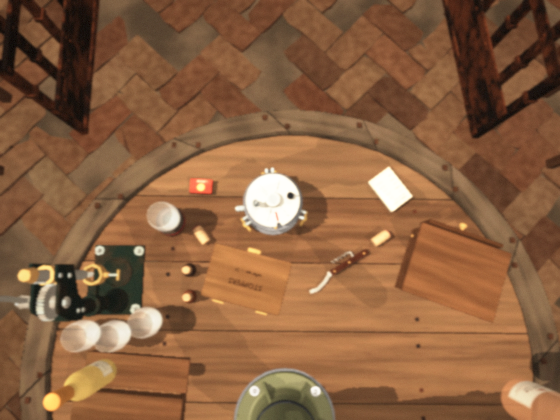

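View pics/scene.png

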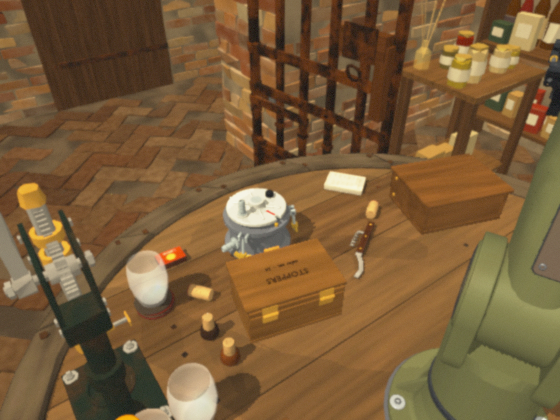

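The top view shows the filter centred near (272,203), with the vent screw at about (290,196), the tail on the left at about (258,204) and the red line near (277,220). I'll enlarge both views.

```bash
python3 - <<'E'
import cv2,numpy as np
a=cv2.imread("pics/top.png")[160:245,230:315];b=cv2.imread("pics/scene.png")[175:260,215:300]
r=lambda i:cv2.resize(i,(400,400),interpolation=cv2.INTER_CUBIC)
o=np.hstack([r(a),r(b)])
for k in range(0,85,10):
    p=int(k*400/85)
    for ox in(0,400):
        cv2.putText(o,str((230 if ox==0 else 215)+k),(ox+p,10),0,.35,(0,0,255));cv2.putText(o,str((160 if ox==0 else 175)+k),(ox,p+4),0,.35,(0,0,255))
cv2.imwrite("pics/crop.png",o)
E
```

```text
(no output)
```

View pics/crop.png

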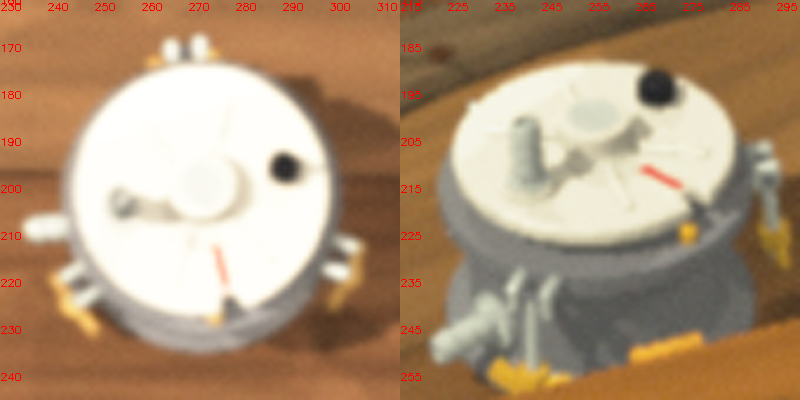

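The crop shows the tail top near (255,203), the hub at (272,199), the screw at (290,195) and the notch at about (279,224) in the top view. There is also a small brass dot near (274,228), and (276,224) in the scene view. I'll work out positions next.

```bash
cat > h.py <<'E'
import numpy as np,cv2
from bench import *
def tri(obs):  # list of (K,T,u,v) -> point, residual
    A=np.zeros((3,3));b=np.zeros(3);L=[]
    for K,T,u,v in obs:
        d=T[:3,:3]@np.linalg.inv(K)@[u,v,1];d/=np.linalg.norm(d);P=np.eye(3)-np.outer(d,d);A+=P;b+=P@T[:3,3];L.append(P)
    p=np.linalg.solve(A,b);return p,max(np.linalg.norm(P@(p-o[1][:3,3])) for P,o in zip(L,obs))
def plane(K,T,u,v,z):
    d=T[:3,:3]@np.linalg.inv(K)@[u,v,1];o=T[:3,3];return o+d*(z-o[2])/d[2]
def load(n):
    f=np.load(n+".npz");return f["K"],f["T"]
def wrist(name):
    s=get_state();im=get_image("wrist");M=np.eye(4);M[:3,:3]=cv2.Rodrigues(np.array(s["tool_rot"],float))[0];M[:3,3]=s["position"]
    T=M@np.array(im["mount"]);np.savez(name+".npz",K=im["K"],T=T,depth=im["depth"],frame=im["frame"]);cv2.imwrite(f"pics/{name}.png",im["frame"][:,:,::-1]);return im["K"],T
E
python3 - <<'E'
from h import *
t,s=load("top"),load("scene")
for n,a,b in [("tail",(255.5,202),(241.5,201)),("hub",(273.5,199.5),(256.5,199)),("screw",(290.5,195),(269.5,192.5)),("notch",(279,224),(278,218)),("brass",(275,228),(276,224.5))]:
    print(n,*[np.round(x,4) for x in tri([(*t,*a),(*s,*b)])])
print(get_image("wrist")["mount"].round(3).tolist(), get_image("wrist")["K"].round(1).tolist())
R=cv2.Rodrigues(np.array(get_state()["tool_rot"],float))[0];print(R.round(3))
print("shift to over hub-0.08x, z.33:",R.T@(np.array([.49,.045,.33])-get_state()["position"]))
E
```

```text
tail [0.4877 0.0714 0.1233] 0.001
hub [0.4967 0.0323 0.106 ] 0.0008
screw [ 0.5082 -0.0061  0.0994] 0.0003
notch [0.4439 0.0184 0.0857] 0.0002
brass [0.4359 0.0279 0.079 ] 0.0005
[[-0.0, -0.952, -0.306, 0.084], [1.0, -0.0, 0.0, -0.0], [-0.0, -0.306, 0.952, -0.183], [0.0, 0.0, 0.0, 1.0]] [[372.2, 0.0, 277.7], [0.0, 372.2, 206.4], [0.0, 0.0, 1.0]]
[[ 0.904  0.429 -0.001]
 [ 0.429 -0.904  0.001]
 [-0.    -0.001 -1.   ]]
shift to over hub-0.08x, z.33: [ 0.46206997 -0.48049183 -0.12851004]
```

```bash
python3 -m jog '[{"claw":0,"dz":-40},{"claw":0,"dz":-80},{"claw":0,"dz":-110},{"claw":0,"dx":460,"dy":-480,"dz":-110},{"claw":0,"dx":460,"dy":-480,"dz":-110},{"claw":0,"dx":460,"dy":-480,"dz":-110},{"claw":0,"dx":460,"dy":-480,"dz":-110},{"claw":0,"dx":460,"dy":-480,"dz":-110},{"claw":0,"dx":460,"dy":-480,"dz":-110},{"claw":0,"dx":460,"dy":-480,"dz":-110},{"claw":0,"dx":460,"dy":-480,"dz":-110},{"claw":0,"dx":460,"dy":-480,"dz":-110},{"claw":0,"dx":460,"dy":-480,"dz":-110},{"claw":0,"dx":460,"dy":-480,"dz":-110},{"claw":0,"dx":460,"dy":-480,"dz":-110},{"claw":0,"dx":460,"dy":-480,"dz":-110},{"claw":0,"dx":460,"dy":-480,"dz":-110},{"claw":0,"dx":460,"dy":-480,"dz":-110},{"claw":0,"dx":460,"dy":-480,"dz":-110},{"claw":0,"dx":460,"dy":-480,"dz":-110}]' 20
python3 -m jog '[{"claw":0},{"claw":0},{"claw":0}]'
python3 - <<'E'
from h import *
print(get_state()["position"]);wrist("w1")
E
```

```text
[ 0.27831867 -0.58701148  0.20097135]$[0]: bad value
$[0]: bad value
```

View pics/w1.png

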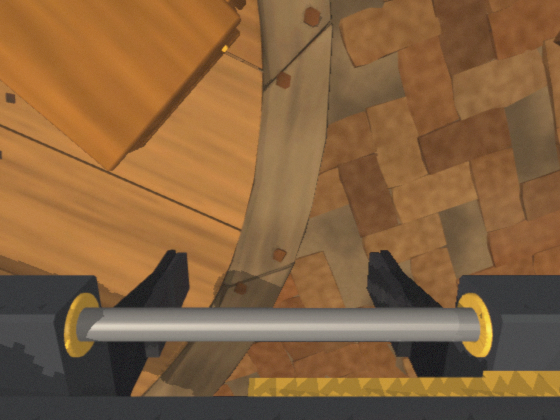

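The move was refused, so this picture shows only the start pose. I'll find out which value was rejected.

```bash
python3 -m jog '[{"claw":0,"dx":0,"dy":0,"dz":-40,"spin":0},{"claw":0,"dx":0,"dy":0,"dz":-80,"spin":0},{"claw":0,"dx":0,"dy":0,"dz":-110,"spin":0}]' 20
```

```text
time: 0.5
position: [0.2785, -0.5874, 0.3144]
tool_rot: [3.063, 0.69, 0.001]
ft_force: [1.1, 0.2, 0.6]
grip_width: 0.854
grip_force: 0.0
```

```bash
python3 -m jog '[{"claw":0,"dx":460,"dy":-480,"dz":0,"spin":0},{"claw":0,"dx":460,"dy":-480,"dz":0,"spin":0},{"claw":0,"dx":460,"dy":-480,"dz":0,"spin":0},{"claw":0,"dx":460,"dy":-480,"dz":0,"spin":0},{"claw":0,"dx":460,"dy":-480,"dz":0,"spin":0},{"claw":0,"dx":460,"dy":-480,"dz":0,"spin":0},{"claw":0,"dx":460,"dy":-480,"dz":0,"spin":0},{"claw":0,"dx":460,"dy":-480,"dz":0,"spin":0},{"claw":0,"dx":460,"dy":-480,"dz":0,"spin":0},{"claw":0,"dx":460,"dy":-480,"dz":0,"spin":0},{"claw":0,"dx":460,"dy":-480,"dz":0,"spin":0},{"claw":0,"dx":460,"dy":-480,"dz":0,"spin":0},{"claw":0,"dx":460,"dy":-480,"dz":0,"spin":0},{"claw":0,"dx":460,"dy":-480,"dz":0,"spin":0},{"claw":0,"dx":460,"dy":-480,"dz":0,"spin":0},{"claw":0,"dx":460,"dy":-480,"dz":0,"spin":0},{"claw":0,"dx":460,"dy":-480,"dz":0,"spin":0},{"claw":0,"dx":460,"dy":-480,"dz":0,"spin":0},{"claw":0,"dx":460,"dy":-480,"dz":0,"spin":0},{"claw":0,"dx":460,"dy":-480,"dz":0,"spin":0}]' 20
python3 - <<'E'
from h import *
wrist("w2")
E
```

```text
time: 2.17
position: [0.4883, 0.0417, 0.3115]
tool_rot: [3.065, 0.686, -0.001]
ft_force: [1.2, 0.3, 0.4]
grip_width: 0.007
grip_force: 0.0
```

View pics/w2.png

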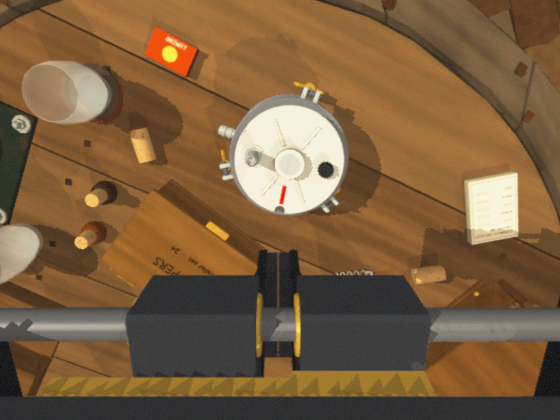

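The wrist view shows the filter at about (290,155), with the notch at about (280,210), the tail at (253,157) and the screw at (326,170). The pin isn't visible at this scale, so I'll enlarge it.

```bash
python3 - <<'E'
import cv2,numpy as np
x0,y0=215,78;b=cv2.imread("pics/w2.png")[y0:y0+146,x0:x0+146]
o=cv2.resize(b,(600,600),interpolation=cv2.INTER_CUBIC)
for k in range(0,146,10):
    p=int(k*600/146);cv2.putText(o,str(x0+k),(p,10),0,.35,(255,255,255));cv2.putText(o,str(y0+k),(0,p+4),0,.35,(255,255,255))
cv2.imwrite("pics/crop2.png",o)
E
```

```text
(no output)
```

View pics/crop2.png

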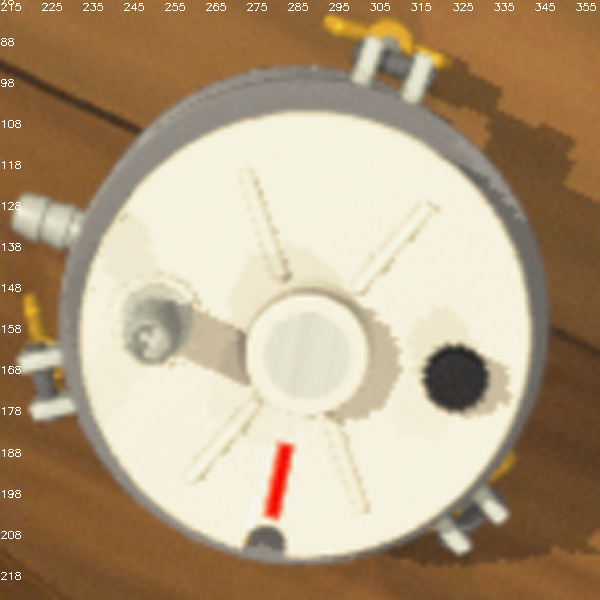

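```bash
python3 - <<'E'
from h import *
w=load("w2");t=load("top");s=load("scene")
for n,o in [("hub",[(*w,289.5,164),(*t,273.5,199.5),(*s,256.5,199)]),("tail",[(*w,251.5,160.5),(*t,255.5,202),(*s,241.5,201)]),("notch",[(*w,279.5,212),(*t,279,225),(*s,278,219)]),("screw",[(*w,326,169.5),(*t,290.5,195),(*s,269.5,192.5)])]:
    print(n,*[np.round(x,4) for x in tri(o)])
print(get_state()["joint_positions"])
E
```

```text
hub [0.498  0.0323 0.1045] 0.0016
tail [0.4884 0.0712 0.1225] 0.0013
notch [0.4413 0.0184 0.0858] 0.0018
screw [ 0.5089 -0.0062  0.0986] 0.0007
[ 0.59676137 -0.03560489 -0.70781729  1.62933721 -0.02250486  1.53967699
 -1.24112293]
```

```bash
python3 -m jog '[{"claw":0,"dx":0,"dy":0,"dz":0,"spin":205},{"claw":0,"dx":0,"dy":0,"dz":0,"spin":205},{"claw":0,"dx":0,"dy":0,"dz":0,"spin":205},{"claw":0,"dx":0,"dy":0,"dz":0,"spin":205},{"claw":0,"dx":0,"dy":0,"dz":0,"spin":205},{"claw":0,"dx":0,"dy":0,"dz":0,"spin":205}]'; python3 -c "
from bench import *;print(get_state()['joint_positions'])"
```

```text
time: 2.72
position: [0.4884, 0.0418, 0.3117]
tool_rot: [2.596, 1.768, -0.0]
ft_force: [0.3, -0.6, 0.3]
grip_width: 0.006
grip_force: 0.0
[ 0.58077694 -0.03589304 -0.69266969  1.62961605 -0.02244649  1.53959515
 -0.48569325]
```

```bash
python3 -m jog '[{"claw":0,"dx":-7,"dy":16,"dz":30,"spin":-112},{"claw":0,"dx":-7,"dy":16,"dz":50,"spin":-112},{"claw":0,"dx":-7,"dy":16,"dz":50,"spin":-112},{"claw":0,"dx":-7,"dy":16,"dz":50,"spin":-112},{"claw":0,"dx":-7,"dy":16,"dz":50,"spin":-112},{"claw":0,"dx":-7,"dy":16,"dz":50,"spin":-112},{"claw":0,"dx":-7,"dy":16,"dz":50,"spin":-112},{"claw":0,"dx":-7,"dy":16,"dz":50,"spin":-112},{"claw":0,"dx":-7,"dy":16,"dz":50,"spin":-112},{"claw":0,"dx":-7,"dy":16,"dz":50,"spin":-112},{"claw":0,"dx":-7,"dy":16,"dz":50,"spin":-112},{"claw":0,"dx":-7,"dy":16,"dz":50,"spin":-112},{"claw":0,"dx":-7,"dy":16,"dz":50,"spin":-112},{"claw":0,"dx":-7,"dy":16,"dz":50,"spin":-112},{"claw":0,"dx":-7,"dy":16,"dz":50,"spin":-112},{"claw":0,"dx":-7,"dy":16,"dz":50,"spin":-112},{"claw":0,"dx":-7,"dy":16,"dz":50,"spin":-112},{"claw":0,"dx":-7,"dy":16,"dz":50,"spin":-112}]'
python3 - <<'E'
from h import *
wrist("w3");x0,y0=170,40
print(get_state()["joint_positions"].round(2))
o=cv2.resize(cv2.imread("pics/w3.png")[y0:y0+220,x0:x0+220],(600,600),interpolation=cv2.INTER_CUBIC)
for k in range(0,220,20):
    p=int(k*600/220);cv2.putText(o,str(x0+k),(p,10),0,.35,(255,255,255));cv2.putText(o,str(y0+k),(0,p+4),0,.35,(255,255,255))
cv2.imwrite("pics/crop3.png",o)
E
```

```text
time: 4.22
position: [0.5007, 0.0298, 0.2616]
tool_rot: [-0.002, 3.142, -0.001]
ft_force: [-0.1, -0.1, -0.5]
grip_width: 0.006
grip_force: 0.0
[ 0.59  0.01 -0.7   1.7   0.    1.44  1.46]
```

View pics/crop3.png

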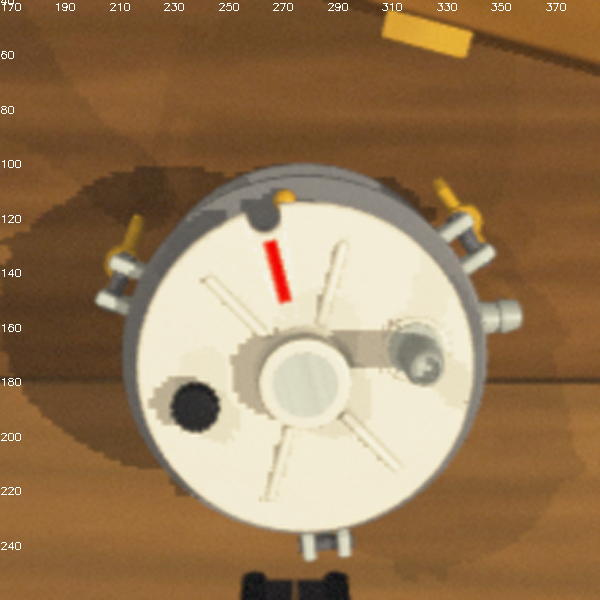

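The crop confirms it: the brass pin is at about (271,111), just clear of the notch at (263,119). The tail is at about (326,174) and the hub at (281,179). Now the exact angles.

```bash
python3 - <<'E'
from h import *
w3,w2,t,s=[load(n) for n in("w3","w2","top","scene")]
hub,_=tri([(*w3,281,178.5),(*w2,289.5,164),(*t,273.5,199.5),(*s,256.5,199)]);print("hub",hub.round(4))
tail,_=tri([(*w3,326,174),(*w2,251.5,160.5),(*t,255.5,202),(*s,241.5,201)]);print("tail",tail.round(4))
hp=plane(*w3,281,178.5,.106)
ang=lambda p:np.degrees(np.arctan2(*(p-hp)[1::-1]))%360
for n,u,v,z in[("red out",268.7,128.3,.092),("red in",275,150.8,.092),("notch",262.5,118,.092),("pin",273,111.5,.080),("screw",241,188.5,.104),("tailtop",326,174,.126)]:
    p=plane(*w3,u,v,z);print(n,p.round(4),ang(p).round(1),np.linalg.norm((p-hp)[:2]).round(4))
pp,_=tri([(*w3,274,111.5),(*t,275,228),(*s,276,224.5)]);print("pin tri",pp.round(4),_,"vs hub",np.degrees(np.arctan2(*(pp-hub)[1::-1]))%360)
E
```

```text
hub [0.4977 0.0324 0.1046]
tail [0.4884 0.0715 0.1227]
red out [0.4521 0.0212 0.092 ] 194.5 0.046
red in [0.4731 0.027  0.092 ] 193.5 0.0243
notch [0.4428 0.0155 0.092 ] 197.7 0.0566
pin [0.4377 0.0251 0.08  ] 187.4 0.0595
screw [ 0.5069 -0.0051  0.104 ] 285.1 0.0391
tailtop [0.4878 0.0718 0.126 ] 102.8 0.0401
pin tri [0.437  0.027  0.0778] 0.0013341538452937042 vs hub 185.07801732152024
```

```bash
python3 - <<'E'
from h import *
w3=load("w3");hp=plane(*w3,281.8,180.0,.106);print(hp)
ang=lambda p:np.degrees(np.arctan2(*(p-hp)[1::-1]))%360
px=lambda a,b:(170+a*.36667-.3,40+b*.36667-.3)
for n,u,v,z in[("red out",270,242,.092),("red in",285,302,.092),("notch",265,215,.092),("pin",285,197,.080),("screw",195,406,.104),("tailtop",427,368,.126),("hub",305,384,.106)]:
    p=plane(*w3,*px(u,v),z);print(n,np.round(px(u,v),1),p.round(4),ang(p).round(1),np.linalg.norm((p-hp)[:2]).round(4))
E
```

```text
[0.49815256 0.03345194 0.106     ]
red out [268.7 128.4] [0.4523 0.0212 0.092 ] 195.0 0.0475
red in [274.2 150.4] [0.4728 0.0263 0.092 ] 195.8 0.0264
notch [266.9 118.5] [0.4433 0.0195 0.092 ] 194.2 0.0566
pin [274.2 111.9] [0.4381 0.0262 0.08  ] 186.9 0.0605
screw [241.2 188.6] [ 0.507  -0.0049  0.104 ] 283.0 0.0393
tailtop [326.3 174.6] [0.4884 0.0721 0.126 ] 104.2 0.0398
hub [281.5 180.5] [0.4986 0.0332 0.106 ] 332.9 0.0005
```

```bash
python3 -m jog '[{"claw":0,"dx":25,"dy":22,"dz":30,"spin":0},{"claw":0,"dx":49,"dy":42,"dz":60,"spin":0},{"claw":0,"dx":49,"dy":42,"dz":95,"spin":0},{"claw":0,"dx":49,"dy":42,"dz":125,"spin":0},{"claw":0,"dx":49,"dy":42,"dz":142,"spin":0},{"claw":0,"dx":49,"dy":42,"dz":149,"spin":0},{"claw":0,"dx":49,"dy":42,"dz":149,"spin":0},{"claw":0,"dx":49,"dy":42,"dz":149,"spin":0}]'
python3 -m jog '[{"claw":0,"dx":-6,"dy":0,"dz":0,"spin":0},{"claw":0,"dx":-12,"dy":0,"dz":0,"spin":0},{"claw":0,"dx":-15,"dy":0,"dz":0,"spin":0},{"claw":0,"dx":-17,"dy":0,"dz":0,"spin":0},{"claw":0,"dx":-18,"dy":0,"dz":0,"spin":0},{"claw":0,"dx":-18,"dy":0,"dz":0,"spin":0}]'
```

```text
time: 4.93
position: [0.4522, 0.0727, 0.1134]
tool_rot: [-0.008, 3.141, 0.001]
ft_force: [0.2, -0.8, 0.4]
grip_width: 0.002
grip_force: 0.0
time: 5.43
position: [0.4698, 0.0729, 0.1127]
tool_rot: [0.009, -3.142, -0.0]
ft_force: [0.8, -0.5, 0.1]
grip_width: 0.003
grip_force: 0.0
```

Not touching yet. I'll push on slowly.

```bash
for i in 1; do python3 -m jog '[{"claw":0,"dx":-1,"dy":0,"dz":0,"spin":0},{"claw":0,"dx":-2,"dy":0,"dz":0,"spin":0},{"claw":0,"dx":-3,"dy":0,"dz":0,"spin":0},{"claw":0,"dx":-3,"dy":0,"dz":0,"spin":0}]';done
python3 -m jog '[{"claw":0,"dx":-1,"dy":0,"dz":0,"spin":0},{"claw":0,"dx":-2,"dy":0,"dz":0,"spin":0},{"claw":0,"dx":-3,"dy":0,"dz":0,"spin":0},{"claw":0,"dx":-3,"dy":0,"dz":0,"spin":0}]'
python3 - <<'E'
from h import *
wrist("w4");im=get_image("top");cv2.imwrite("pics/top2.png",im["frame"][:,:,::-1]);im=get_image("scene");cv2.imwrite("pics/scene2.png",im["frame"][:,:,::-1])
a=cv2.imread("pics/scene2.png")[175:260,215:300];b=cv2.imread("pics/w4.png")
cv2.imwrite("pics/crop4.png",np.hstack([cv2.resize(a,(370,370),interpolation=2),cv2.resize(b,(430,370))]))
E
```

```text
time: 5.77
position: [0.4726, 0.0729, 0.1126]
tool_rot: [-0.009, 3.141, -0.0]
ft_force: [0.3, -0.1, 0.1]
grip_width: 0.005
grip_force: 0.0
time: 6.1
position: [0.4757, 0.0729, 0.1126]
tool_rot: [-0.009, 3.141, 0.0]
ft_force: [-0.2, -0.3, 0.2]
grip_width: 0.005
grip_force: 0.0
```

View pics/crop4.png

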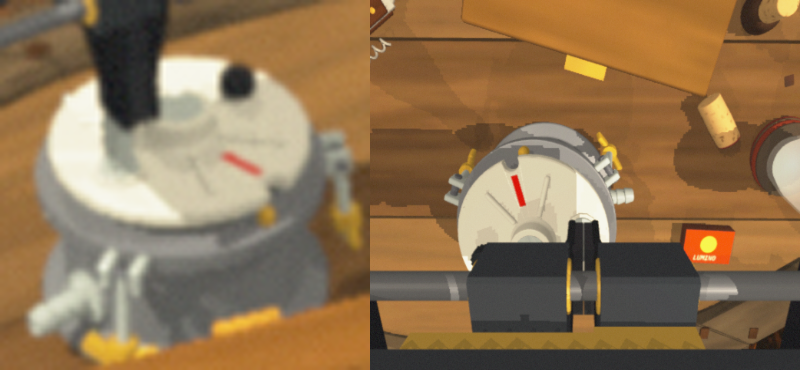

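The left panel shows the finger beside the tail with the cover not yet turned. The right panel, the wrist view, still shows the red line and the pin while pushing. I'll track the red line by colour as I push.

```bash
cat >> h.py <<'E'
C=np.array([.498,.033])
def meas(n):
    f=np.load(n+".npz");K,T=f["K"],f["T"];h=cv2.cvtColor(f["frame"],cv2.COLOR_RGB2HSV).astype(int)
    Ti=np.linalg.inv(T);Z=.092
    def blob(mask,z,rmax,rmin):
        v,u=np.nonzero(mask);P=np.array([plane(K,T,a,b,z)[:2] for a,b in zip(u,v)])-C;r=np.linalg.norm(P,axis=1);P=P[(r<rmax)&(r>rmin)&(P[:,0]<-.01)];return P
    a=lambda p:round(np.degrees(np.arctan2(p[1],p[0]))%360,2)
    R=blob((h[...,1]>170)&(h[...,2]>90)&((h[...,0]<7)|(h[...,0]>173)),.092,.055,.015)
    B=blob((h[...,1]>150)&(h[...,2]>90)&(h[...,0]>12)&(h[...,0]<28),.080,.066,.052);B=B[np.abs(B[:,1]/B[:,0])<.5]
    out=[]
    for q in(R,B):
        if len(q): m=q.mean(0);out+=[len(q),a(m),round(float(np.hypot(*m)),4)]
    if len(R)>3:
        vx,vy,_,_=cv2.fitLine(R.astype(np.float32),2,0,.01,.01).ravel();out.append(("line dir",a((vx,vy) if vx<0 else (-vx,-vy))))
    return out
E
python3 -c "
from h import *
for n in('w2','w3','w4'):print(n,meas(n))"
python3 -m jog '[{"claw":0,"dx":-1,"dy":0,"dz":0,"spin":0},{"claw":0,"dx":-2,"dy":0,"dz":0,"spin":0},{"claw":0,"dx":-3,"dy":0,"dz":0,"spin":0},{"claw":0,"dx":-3,"dy":0,"dz":0,"spin":0}]'
python3 -c "
from h import *
wrist('w5');print(meas('w5'))"
```

```text
w2 [53, np.float64(194.74), 0.0369, ('line dir', np.float32(194.89))]
w3 [91, np.float64(194.58), 0.0372, 27, np.float64(186.72), 0.0605, ('line dir', np.float32(194.51))]
w4 [271, np.float64(194.45), 0.0372, 107, np.float64(186.04), 0.0606, ('line dir', np.float32(194.43))]
time: 6.58
position: [0.4787, 0.0729, 0.1127]
tool_rot: [-0.009, 3.141, 0.0]
ft_force: [-0.5, 0.7, 0.4]
grip_width: 0.006
grip_force: 0.0
[272, np.float64(194.43), 0.0372, 106, np.float64(185.99), 0.0606, ('line dir', np.float32(194.53))]
```

```bash
python3 -m jog '[{"claw":0,"dx":-1,"dy":0,"dz":0,"spin":0},{"claw":0,"dx":-2,"dy":0,"dz":0,"spin":0},{"claw":0,"dx":-3,"dy":0,"dz":0,"spin":0},{"claw":0,"dx":-3,"dy":0,"dz":0,"spin":0}]'
python3 -c "
from h import *
wrist('w6');print(meas('w6'))"
```

```text
time: 6.97
position: [0.4817, 0.0729, 0.1126]
tool_rot: [-0.009, 3.141, 0.0]
ft_force: [0.5, -0.4, -0.3]
grip_width: 0.008
grip_force: 0.0
[277, np.float64(194.39), 0.0373, 101, np.float64(185.95), 0.0606, ('line dir', np.float32(194.57))]
```

```bash
python3 - <<'E'
from h import *
get=get_image("scene")["frame"][:,:,::-1][175:260,215:300];b=cv2.imread("pics/w6.png")[190:360,180:360]
cv2.imwrite("pics/crop6.png",np.hstack([cv2.resize(get,(400,400),interpolation=2),cv2.resize(b,(400,400),interpolation=2)]))
E
```

```text
(no output)
```

View pics/crop6.png

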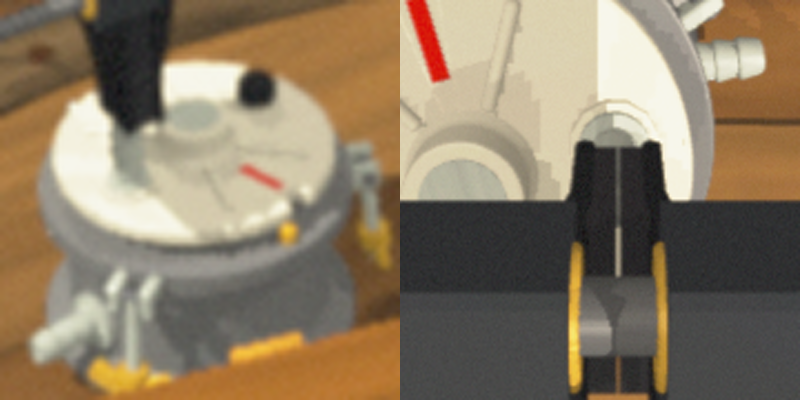

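In the left panel the finger hides the tail. In the right panel the tail's collar shows just ahead of the fingertip, which is ambiguous, so I'll check it with depth.

```bash
python3 - <<'E'
from h import *
f=np.load("w6.npz");K,T,d=f["K"],f["T"],f["depth"]
u0=180+215*.45
for v in range(228,300,4):
    u=int(u0);r=[]
    for uu in(u-14,u-6,u+2,u+10):
        p=T@np.r_[np.linalg.inv(K)@[uu,v,1]*d[v,uu],1];r.append(p[:3].round(3).tolist())
    print(v,r)
E
```

```text
228 [[0.475, 0.064, 0.092], [0.475, 0.068, 0.092], [0.475, 0.073, 0.093], [0.475, 0.078, 0.091]]
232 [[0.478, 0.064, 0.091], [0.478, 0.068, 0.091], [0.478, 0.073, 0.092], [0.478, 0.078, 0.091]]
236 [[0.48, 0.064, 0.091], [0.479, 0.068, 0.094], [0.479, 0.073, 0.094], [0.48, 0.078, 0.093]]
240 [[0.481, 0.064, 0.095], [0.481, 0.068, 0.096], [0.48, 0.073, 0.097], [0.482, 0.078, 0.094]]
244 [[0.484, 0.064, 0.094], [0.483, 0.068, 0.097], [0.483, 0.073, 0.098], [0.483, 0.078, 0.097]]
248 [[0.486, 0.064, 0.096], [0.483, 0.069, 0.102], [0.482, 0.073, 0.105], [0.486, 0.078, 0.096]]
252 [[0.47, 0.066, 0.136], [0.472, 0.069, 0.133], [0.482, 0.073, 0.109], [0.472, 0.077, 0.133]]
256 [[0.47, 0.066, 0.14], [0.472, 0.069, 0.137], [0.471, 0.073, 0.138], [0.471, 0.077, 0.138]]
260 [[0.47, 0.066, 0.144], [0.471, 0.069, 0.142], [0.471, 0.073, 0.142], [0.471, 0.077, 0.142]]
264 [[0.47, 0.066, 0.148], [0.472, 0.069, 0.145], [0.472, 0.073, 0.144], [0.471, 0.077, 0.146]]
268 [[0.47, 0.066, 0.152], [0.472, 0.07, 0.149], [0.474, 0.073, 0.144], [0.471, 0.076, 0.15]]
272 [[0.471, 0.066, 0.155], [0.472, 0.07, 0.153], [0.476, 0.073, 0.144], [0.471, 0.076, 0.153]]
276 [[0.469, 0.067, 0.161], [0.471, 0.07, 0.158], [0.478, 0.073, 0.145], [0.472, 0.076, 0.156]]
280 [[0.47, 0.067, 0.163], [0.471, 0.07, 0.161], [0.479, 0.073, 0.146], [0.471, 0.076, 0.16]]
284 [[0.471, 0.067, 0.165], [0.471, 0.07, 0.164], [0.481, 0.073, 0.146], [0.471, 0.076, 0.163]]
288 [[0.47, 0.067, 0.169], [0.472, 0.07, 0.166], [0.483, 0.073, 0.147], [0.472, 0.076, 0.166]]
292 [[0.47, 0.067, 0.171], [0.472, 0.07, 0.169], [0.485, 0.073, 0.147], [0.471, 0.076, 0.169]]
296 [[0.47, 0.067, 0.174], [0.472, 0.07, 0.171], [0.486, 0.073, 0.148], [0.471, 0.076, 0.172]]
```

Depth puts the fingertips at z of about 0.132, roughly 20 mm above the reported TCP rather than below it. So the finger passed over the tail without touching it. I'll back off, lower in steps and check by depth and force.

```bash
cat >> h.py <<'E'
def tip(n):
    f=np.load(n+".npz");K,T,d=f["K"],f["T"],f["depth"];p=get_state()["position"]
    v,u=np.nonzero(d>0);c=np.linalg.inv(K)@np.array([u,v,np.ones(len(u))])*d[v,u];P=(T[:3,:3]@c).T+T[:3,3]
    g=f["frame"].max(2)[v,u]<70
    m=g&(np.hypot(*(P-p)[:,:2].T)<.022)&(P[:,2]>.096);Q=P[m];i=np.argsort(Q[:,2])[:40];return Q[i[[0,20,39]]].round(4).tolist()
E
python3 -m jog '[{"claw":0,"dx":12,"dy":0,"dz":0,"spin":0},{"claw":0,"dx":24,"dy":0,"dz":0,"spin":0},{"claw":0,"dx":28,"dy":0,"dz":0,"spin":0},{"claw":0,"dx":28,"dy":0,"dz":0,"spin":0}]'
python3 -c "
from h import *
wrist('w7');print(tip('w7'));print(tip('w6'))"
```

```text
time: 7.4
position: [0.4529, 0.0726, 0.1126]
tool_rot: [0.009, -3.142, 0.002]
ft_force: [0.1, 0.3, 0.4]
grip_width: 0.005
grip_force: 0.0
[[0.4413, 0.0793, 0.1335], [0.4433, 0.0703, 0.1349], [0.4416, 0.0647, 0.1354]]
[[0.4707, 0.0649, 0.1326], [0.472, 0.0697, 0.1342], [0.4711, 0.0777, 0.1349]]
```

```bash
python3 - <<'E'
from h import *
for n in("scene","top"):
    im=get_image(n);K,T,d=im["K"],im["T"],im["depth"];p=get_state()["position"]
    v,u=np.nonzero(d>0);P=(T[:3,:3]@(np.linalg.inv(K)@np.array([u,v,np.ones(len(u))])*d[v,u])).T+T[:3,3]
    m=(im["frame"].max(2)[v,u]<80)&(np.abs(P-p)[:,0]<.03)&(np.abs(P-p)[:,1]<.03)&(P[:,2]>.094)&(P[:,2]<.2);Q=P[m];i=np.argsort(Q[:,2]);print(n,len(i),Q[i[:12]].round(3).tolist())
    if n=="scene":cv2.imwrite("pics/s3.png",cv2.resize(im["frame"][150:260,200:310,::-1],(600,600),interpolation=2))
E
```

```text
scene 319 [[0.444, 0.069, 0.135], [0.442, 0.068, 0.136], [0.442, 0.075, 0.136], [0.441, 0.08, 0.137], [0.457, 0.083, 0.137], [0.453, 0.083, 0.138], [0.442, 0.073, 0.138], [0.46, 0.083, 0.138], [0.444, 0.076, 0.138], [0.441, 0.082, 0.138], [0.441, 0.078, 0.138], [0.442, 0.075, 0.139]]
top 0 []
```

View pics/s3.png

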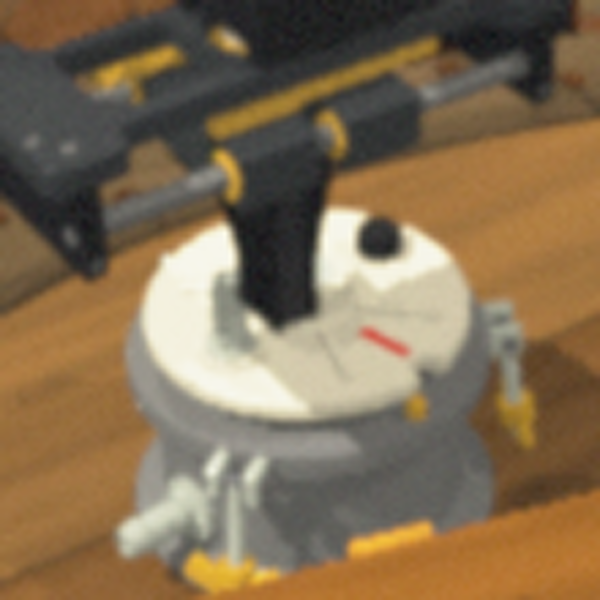

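The scene view agrees: the blunt fingertip floats at z of about 0.135 above the plate, beside the tail. I'll lower it 32 mm and approach the tail.

```bash
python3 -m jog '[{"claw":0,"dx":0,"dy":0,"dz":10,"spin":0},{"claw":0,"dx":0,"dy":0,"dz":20,"spin":0},{"claw":0,"dx":0,"dy":0,"dz":26,"spin":0},{"claw":0,"dx":0,"dy":0,"dz":30,"spin":0},{"claw":0,"dx":0,"dy":0,"dz":32,"spin":0},{"claw":0,"dx":0,"dy":0,"dz":32,"spin":0}]'
python3 -c "
from h import *
wrist('w8');print(tip('w8'),meas('w8'))"
```

```text
time: 8.05
position: [0.453, 0.0728, 0.0798]
tool_rot: [0.01, -3.14, -0.001]
ft_force: [0.2, -0.4, -0.1]
grip_width: 0.005
grip_force: 0.0
[[0.4422, 0.0667, 0.0994], [0.4418, 0.081, 0.1011], [0.443, 0.0757, 0.102]] [128, np.float64(194.24), 0.0438, 164, np.float64(185.9), 0.0606, ('line dir', np.float32(196.07))]
```

```bash
python3 -m jog '[{"claw":0,"dx":-6,"dy":0,"dz":0,"spin":0},{"claw":0,"dx":-12,"dy":0,"dz":0,"spin":0},{"claw":0,"dx":-15,"dy":0,"dz":0,"spin":0},{"claw":0,"dx":-17,"dy":0,"dz":0,"spin":0},{"claw":0,"dx":-18,"dy":0,"dz":0,"spin":0},{"claw":0,"dx":-19,"dy":0,"dz":0,"spin":0},{"claw":0,"dx":-19,"dy":0,"dz":0,"spin":0}]'
python3 -c "
from h import *
wrist('w9');print(meas('w9'))"
```

```text
time: 8.68
position: [0.4726, 0.0729, 0.0806]
tool_rot: [0.01, -3.141, -0.0]
ft_force: [0.2, 0.0, -0.3]
grip_width: 0.008
grip_force: 0.0
[361, np.float64(194.28), 0.0372, 154, np.float64(185.92), 0.0606, ('line dir', np.float32(194.44))]
```

```bash
python3 -m jog '[{"claw":0,"dx":-1,"dy":0,"dz":0,"spin":0},{"claw":0,"dx":-2,"dy":0,"dz":0,"spin":0},{"claw":0,"dx":-3,"dy":0,"dz":0,"spin":0},{"claw":0,"dx":-3,"dy":0,"dz":0,"spin":0}]'
python3 -c "
from h import *
wrist('w10');print(meas('w10'))"
```

```text
time: 9.07
position: [0.4748, 0.073, 0.0805]
tool_rot: [0.01, -3.14, 0.0]
ft_force: [-3.8, 0.5, 1.1]
grip_width: 0.005
grip_force: 1.4
[362, np.float64(193.4), 0.0365, 175, np.float64(185.96), 0.0603, ('line dir', np.float32(192.77))]
```

```bash
python3 -m jog '[{"claw":0,"dx":-1,"dy":0,"dz":0,"spin":0},{"claw":0,"dx":-2,"dy":0,"dz":0,"spin":0},{"claw":0,"dx":-3,"dy":0,"dz":0,"spin":0},{"claw":0,"dx":-4,"dy":0,"dz":0,"spin":0},{"claw":0,"dx":-4,"dy":0,"dz":0,"spin":0}]'
python3 -c "
from h import *
wrist('w11');print(meas('w11'))"
```

```text
time: 9.53
position: [0.4796, 0.0732, 0.0805]
tool_rot: [0.01, -3.142, -0.001]
ft_force: [-3.3, 1.2, -0.1]
grip_width: 0.003
grip_force: 1.1
[374, np.float64(186.6), 0.0366, 212, np.float64(186.06), 0.0596, ('line dir', np.float32(186.0))]
```

The line direction is 186.0° and the pin is at 186.06°. I'll back off and check it by eye.

```bash
python3 -m jog '[{"claw":0,"dx":8,"dy":0,"dz":0,"spin":0},{"claw":0,"dx":10,"dy":0,"dz":-10,"spin":0},{"claw":0,"dx":10,"dy":0,"dz":-40,"spin":0},{"claw":0,"dx":10,"dy":0,"dz":-80,"spin":0},{"claw":0,"dx":10,"dy":0,"dz":-80,"spin":0},{"claw":0,"dx":10,"dy":0,"dz":-80,"spin":0}]'
python3 - <<'E'
from h import *
K,T=wrist('w12');print(meas('w12'))
q=np.linalg.inv(T)@[.44,.027,.09,1];q=K@q[:3];u,v=(q[:2]/q[2]).astype(int);print(u,v)
cv2.imwrite("pics/c12.png",cv2.resize(cv2.imread("pics/w12.png")[max(v-35,0):v+45,u-40:u+40],(560,560),interpolation=2))
E
```

```text
time: 10.08
position: [0.472, 0.0726, 0.1641]
tool_rot: [-0.009, 3.134, -0.003]
ft_force: [0.3, -0.0, -0.1]
grip_width: 0.007
grip_force: 0.0
[168, np.float64(186.55), 0.0366, 93, np.float64(186.22), 0.0596, ('line dir', np.float32(185.97))]
212 165
```

View pics/c12.png

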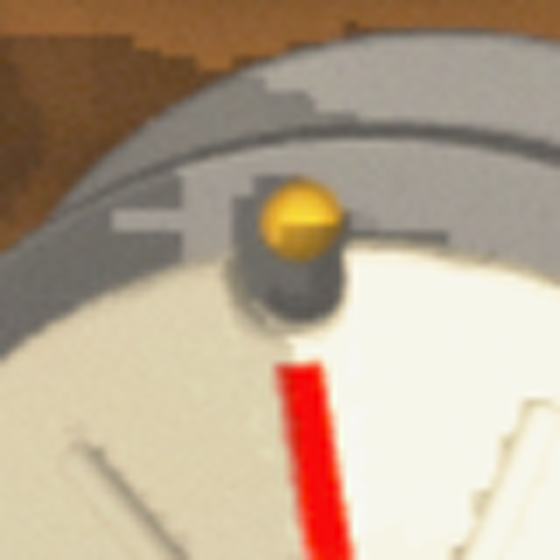

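The crop shows the pin head at (300,220), centred on the slot mouth (230–345) once parallax is allowed for. Now over the hub and down.

```bash
python3 -m jog '[{"claw":0,"dx":-15,"dy":-24,"dz":0,"spin":0},{"claw":0,"dx":-26,"dy":-40,"dz":10,"spin":0},{"claw":0,"dx":-26,"dy":-40,"dz":40,"spin":0},{"claw":0,"dx":-26,"dy":-40,"dz":60,"spin":0},{"claw":0,"dx":-26,"dy":-40,"dz":70,"spin":0},{"claw":0,"dx":-26,"dy":-40,"dz":73,"spin":0},{"claw":0,"dx":-26,"dy":-40,"dz":73,"spin":0}]'
python3 -c "
from h import *
wrist('w13');print(meas('w13'),tip('w13'))"
python3 -m jog '[{"claw":0,"dx":0,"dy":0,"dz":1,"spin":0},{"claw":0,"dx":0,"dy":0,"dz":2,"spin":0},{"claw":0,"dx":0,"dy":0,"dz":3,"spin":0},{"claw":0,"dx":0,"dy":0,"dz":4,"spin":0},{"claw":0,"dx":0,"dy":0,"dz":5,"spin":0},{"claw":0,"dx":0,"dy":0,"dz":5,"spin":0}]'
```

```text
time: 10.72
position: [0.4949, 0.0331, 0.087]
tool_rot: [0.01, -3.14, -0.0]
ft_force: [0.4, 0.5, 0.0]
grip_width: 0.003
grip_force: 0.0
[366, np.float64(186.39), 0.0365, 184, np.float64(186.62), 0.0594, ('line dir', np.float32(185.88))] [[0.4858, 0.0278, 0.1051], [0.4832, 0.0265, 0.1085], [0.4849, 0.0378, 0.1092]]
time: 11.27
position: [0.4965, 0.0331, 0.0836]
tool_rot: [-0.01, 3.14, -0.001]
ft_force: [-0.8, 0.1, 5.2]
grip_width: 0.006
grip_force: 2.3
```

```bash
python3 -m jog '[{"claw":0,"dx":0,"dy":0,"dz":1,"spin":0},{"claw":0,"dx":0,"dy":0,"dz":2,"spin":0},{"claw":0,"dx":0,"dy":0,"dz":3,"spin":0},{"claw":0,"dx":0,"dy":0,"dz":4,"spin":0},{"claw":0,"dx":0,"dy":0,"dz":4,"spin":0}]'
python3 -m jog '[{"claw":0,"dx":0,"dy":0,"dz":1,"spin":0},{"claw":0,"dx":0,"dy":0,"dz":2,"spin":0},{"claw":0,"dx":0,"dy":0,"dz":3,"spin":0},{"claw":0,"dx":0,"dy":0,"dz":3,"spin":0}]'
python3 -c "
from h import *
wrist('w14');print(meas('w14'))"
```

```text
time: 11.68
position: [0.4965, 0.0331, 0.0796]
tool_rot: [-0.01, 3.14, -0.001]
ft_force: [-0.9, -0.5, 4.4]
grip_width: 0.006
grip_force: 2.4
time: 12.02
position: [0.4965, 0.0331, 0.0766]
tool_rot: [-0.009, 3.14, -0.001]
ft_force: [-1.0, -0.2, 4.7]
grip_width: 0.003
grip_force: 2.4
[375, np.float64(185.73), 0.039, 209, np.float64(186.55), 0.0594, ('line dir', np.float32(185.97))]
```

```bash
python3 -m jog '[{"claw":0,"dx":0,"dy":0,"dz":1,"spin":0},{"claw":0,"dx":0,"dy":0,"dz":2,"spin":0},{"claw":0,"dx":0,"dy":0,"dz":2,"spin":0}]'
python3 -m jog '[{"claw":0,"dx":0,"dy":0,"dz":1,"spin":0},{"claw":0,"dx":0,"dy":0,"dz":2,"spin":0},{"claw":0,"dx":0,"dy":0,"dz":2,"spin":0}]'
```

```text
time: 12.32
position: [0.4965, 0.0331, 0.0764]
tool_rot: [-0.009, 3.141, -0.002]
ft_force: [-6.7, -0.7, 19.4]
grip_width: 0.003
grip_force: 9.8
time: 12.57
position: [0.4966, 0.0331, 0.0764]
tool_rot: [-0.009, 3.141, -0.004]
ft_force: [-13.6, -0.9, 33.8]
grip_width: 0.007
grip_force: 17.0
```

The force rose to 34 N with no further travel, so it has bottomed out. I'll release and check by depth.

```bash
python3 -m jog '[{"claw":0,"dx":0,"dy":0,"dz":-3,"spin":0},{"claw":0,"dx":0,"dy":0,"dz":-6,"spin":0},{"claw":0,"dx":0,"dy":0,"dz":-20,"spin":0},{"claw":0,"dx":0,"dy":0,"dz":-60,"spin":0},{"claw":0,"dx":0,"dy":0,"dz":-100,"spin":0},{"claw":0,"dx":0,"dy":0,"dz":-130,"spin":0},{"claw":0,"dx":0,"dy":0,"dz":-160,"spin":0},{"claw":0,"dx":0,"dy":0,"dz":-160,"spin":0},{"claw":0,"dx":0,"dy":0,"dz":-160,"spin":0}]'
python3 - <<'E'
from h import *
def plate(n):
    f=np.load(n+".npz");K,T,d=f["K"],f["T"],f["depth"];v,u=np.nonzero(d>0)
    P=(T[:3,:3]@(np.linalg.inv(K)@np.array([u,v,np.ones(len(u))])*d[v,u])).T+T[:3,3]
    r=np.hypot(*(P[:,:2]-C).T);F=f["frame"][v,u];m=(r>.02)&(r<.056)&(F.min(1)>150)&(abs(P[:,2]-.088)<.01)&(P[:,0]<C[0]+.03)
    Q=P[m];A=np.c_[Q[:,:2]-C,np.ones(len(Q))];x=np.linalg.lstsq(A,Q[:,2],rcond=None)[0]
    k=(r>.063)&(r<.067)&(P[:,2]>.06);return m.sum(),x.round(4),"rim",k.sum(),np.median(P[k,2]).round(4)
wrist("w15")
for n in("w3","w12","w15"):print(n,plate(n))
print(meas("w15"))
E
```

```text
time: 13.32
position: [0.4968, 0.033, 0.2331]
tool_rot: [-0.009, 3.138, -0.001]
ft_force: [-0.6, -0.7, -0.5]
grip_width: 0.006
grip_force: 0.0
w3 (np.int64(6120), array([0.0002, 0.0032, 0.0918]), 'rim', np.int64(2397), np.float64(0.3656))
w12 (np.int64(8906), array([0.0059, 0.0084, 0.092 ]), 'rim', np.int64(7410), np.float64(0.2755))
w15 (np.int64(6646), array([0.0011, 0.0028, 0.0828]), 'rim', np.int64(2974), np.float64(0.0755))
[101, np.float64(186.09), 0.038, 58, np.float64(186.7), 0.0592, ('line dir', np.float32(186.29))]
```

```bash
python3 -c "
from bench import *;print(close_job())"
```

```text
the job is handed in; nothing more can be done
None
```

The cover is turned onto its key and pressed fully home: its notch sits round the pin, its top measures 83 mm (fully down) and level, the arm is clear, and the job is handed in.

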